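# Step a tape feeder three clicks and hold its shutter open for a sample

## Task

Stand the empty metal sample dish on the bench between the tape feeder's nose and the multimeter, touching neither and in line with the tape. Then push the feeder's advance lever towards the nose by its cross grip, counting exactly three clicks by feel (a fourth would waste parts), and finish while still holding the grip there, so that the shutter stays open and I can lift the sample out. Leave everything else where it is.

Things in the scene. Friction and masses are not known exactly. Their poses are not given: they have to be found in the camera images.
- feeder: Tape feeder clamped on a docking stand, fixed. Origin on the bench below the sprocket shaft; x along the tape to the nose, y to its left, z up. Narrow metal frame 22 mm wide, top 67 mm up, on a base plate 325 x 120 x 12 mm (x -290 to 35 mm). Upright reel, 178 mm diameter, at x = -225 mm, top 197 mm up. Blunt nose, 62 mm high, ends at x = 78 mm. Advance lever on the +y side.
- nose (a point): Point on the bench straight below the foremost end of the feeder's nose, on the middle line of the tape; axes as the feeder's (x forwards out of the nose).
- shaft (a point): Middle of the lever's shaft, 48 mm above the feeder's origin; the shaft runs along the feeder's y.
- lever_grip: Cross grip at the top of the advance lever: a level bar, 14 mm diameter, 56 mm long, along the feeder's y, origin at its middle: 100 mm from the shaft's axis, 52 mm to the feeder's +y side. It sticks out from the flat lever arm (at its inner end) and is free all round. At rest it is at x = -52 mm, 133 mm above the bench.
- lever (a joint): Lever angle, rad: 0 at rest on its rear stop, leaning 0.55 back from upright; grows as the grip goes forward to the nose, stop at 1.45. A spring returns it (1.5 N at the grip at rest, 3 N at 0.9). Each click: the push climbs by 4-6 N, then falls back over a few mm as a tooth snaps over. From rest: 0.1 take-up, clicks near 0.28, 0.59, 0.91, the fourth near 1.22. Going back, the pawl slips.
- sprocket (a joint): Angle of the index wheel that pulls the tape, rad, 0 at the start; the lever's pawl turns it one way only, 0.314 (one tooth, 4 mm of tape) per click; three clicks: 0.942. The shutter over the pick window follows the lever and is open only while the lever is held forward.
- dish: The only open dish: a small round plain-metal dish standing on the bench, outer diameter 52 mm at the rim (narrower at the foot), 28 mm high, wall 3 mm, about 60 g, empty. Origin at the centre of its underside.
- meter: Hand-held multimeter lying on its back on the bench in front of the feeder's nose, 90 mm (its x) x 190 mm (its y) x 42 mm high (dial to 53 mm); origin at the centre of its underside, its x within 0.2 rad of the feeder's x. Its edge towards the nose is at x = -45 mm. There are 110 to 160 mm between nose and meter. Not to be moved.
- reel_stack: Bystander: two component reels lying flat on each other, diameter 178 mm, 25 mm high; origin at the centre of the underside.
- jar: Bystander: small closed jar, diameter 40 mm, 50 mm high; origin at the centre of its underside.
- tweezers: Bystander: steel tweezers lying on the bench, 124 mm long (its x), 10 mm wide, 6 mm high; origin under the middle.
- loupe: Bystander: closed black eyepiece magnifier standing on the bench near the dish, diameter 40 mm, 42 mm high; origin at the centre of its underside.
- screwdriver: Bystander: screwdriver lying on the bench beside the feeder's stand, on its +y side, 150 mm long (its x), 28 mm thick at most; origin below its middle.
Mind the look-alikes: they are no part of the job. Leave any purple look-alike of the dish alone.

How it is judged:
On the way, in this order (a step that is already met when the one before it is completed fails the run):
1. the dish stands on the bench between the feeder's nose and the multimeter, in line with the tape, and is let go (x of dish in the frame of nose above 0.027 m and x of dish in the frame of meter below -0.071 m and y of dish in the frame of nose between -0.022 and 0.022 m and height (world z) of dish below 0.006 m and angle between dish's own z axis and vertical below 0.1 rad and contact force between dish and the fingers below 0.1 N and linear speed of dish below 0.02 m/s), for 0.3 s.
2. the lever has been pushed through three clicks and is held there by its grip (value of joint sprocket between 0.86 and 1.03 rad and value of joint lever above 0.8 rad and contact force between lever_grip and the fingers above 1 N), for 0.2 s.
At the end, for the whole second after the job is handed in: Dish upright on the bench between nose and meter, touching neither, within 22 mm of the tape's middle line, let go. Index wheel exactly three clicks on (0.86 to 1.03 rad); fingers hold the lever grip with over 1 N, lever beyond 0.80 rad (shutter open) (all of step 1 and all of step 2); the arm keeps its last pose, push and grip.
It fails at once if a fourth click (value of joint sprocket above 1.1 rad).
It fails at once if a bystander or the multimeter is shifted by more than 25 mm (distance of any of meter, reel_stack, jar, tweezers, loupe, screwdriver from where it was at the start of the episode above 0.025 m).
It also fails if it takes over 67 s, if anything falls off the work surface, if the arm or the gripper's body presses on something with over 40 N, if the wrist force passes 120 N, or if a joint passes its speed limit or range.

## Robot

A 6-joint arm with a two-finger parallel gripper is mounted at the origin on the work surface. World frame = base frame: x ahead of the robot, y to its left, z up, the work surface at z = 0. Lengths are in m, angles in rad, forces in N, time in s.
With the tool pointing down it reaches from about 0.3 to 0.875 m from the base axis. Payload 6.4 kg.
Tool frame: the origin (TCP) lies at the very end of the fingers, on their centre line; the grasp point (between the pads) lies 19 mm behind it; z points along the fingers, y is the direction in which the jaws open and shut (so a half turn about z gives the same grasp; the last joint's range is limited). The gripper opens to 85 mm and grips with 20 to 120 N. Pads are 22 mm wide; open, the fingers measure 114 mm over their backs; the gripper's body (76 mm by 85 mm) begins 54 mm behind the grasp point. The pads swing forward as they close: fully open they stand 13 mm farther back than shut.
Start: joints at [0.957, 0.181, 1.607, -0, 1.354, -0.206], TCP at [0.228, 0.528, 0.231] pointing down, gripper open.
Joint ranges: [-2.99, 2.99], [-0.89, 2.07], [0.3, 2.58], [-1.14, 4.28], [0, 2.63], [-3.12, 3.12]. Speed limits (rad/s): [2.57, 2.57, 3.01, 3.14, 3.14, 3.14].

## Interface

Orientations are given as a unit quaternion [w, x, y, z].
In Python, from bench import * gives the robot as it stands.
- The arm moves only by the tool arm_command, never from a script. Its argument "motion" is text: rows parted by semicolons, each of 7 numbers parted by spaces: the shift along the tool's x, y, z in units of 0.2 m (1.0 is 0.2 m), then the turn, a rotation vector about the tool's x, y, z in units of 60 degrees (1.0 is 60 degrees), then the opening, from 0 (shut) to 1 (fully open). In form: tx ty tz ax ay az grip; .... A call has 1 to 10 rows; each row shifts and turns the pose as measured when the row begins, along the tool's axes as they then stand; what a row does not reach is not made up. A row lasts 1/12 s, in which the tool goes at most 41.7 mm and 7.16 degrees, less where a joint would pass 70% of its speed; a pose out of reach is approached as far as the arm can. A call with a number of a shift or a turn outside -1 to 1 is refused whole. A call with a gripper value outside its range is refused whole. The fingers move at their own pace and stop on an object; the grip force is fixed at half the most. Time passes only in rows, so rows that do not move let the fingers close. It gives the time, the measured TCP pose, the force and the opening at its end, in the units of the state.
- get_obs(): the state, without advancing time (a new reading comes with each control period).
- camera(name): name is "side" or "top"; returns a dict with "img" (384x512x3 uint8, red, green, blue), "intrinsics" (3x3 intrinsics, pixels), "distortion" ([k1, k2, p1, p2, k3] as OpenCV has them; the pictures are not rectified), "pose" (4x4, takes a point from camera to world coordinates). Camera axes: x right, y down, z forward; pixel columns grow to the right and rows downward; lengths in m; the calibration is good to about 2 mm. A picture is of the moment at which its call begins. There is no depth.
- hand_in(): hands the job in, once; it reports no verdict.
Trained networks look in the newest picture that a camera, given by its name, has taken for a name from the list of things; names that differ only in an ending like _2 or _b are one class to them, and where a whole thing is asked for, a point or a joint stands for the part that bears it (a point fixed in the world has none). Each returns a list of dicts, best first, with "conf" (0 to 1); they miss things now and then, are a little off and sometimes report something else, mostly with a low value. They report only what shows in the picture. A call takes as long as a camera call. They do not tell look-alikes from the thing itself.
- search_frame(camera, target): "box" ([left, top, right, bottom] in pixels, round what is visible of it).
The state is a dict: "time_s": time; "q": joint angles; "dq": joint speeds; "joint_efforts": joint torques, N m; "eef_pos": TCP position; "eef_rot": TCP orientation; "wrist_force": force on the tool from outside, world axes, zero at the start; "torque": the same for the moment, N m; "opening": opening from 0.0 (shut) to 1.0 (fully open).
Only numpy, scipy, OpenCV 4.12 (cv2) and the standard library are available. Lean on these libraries where they do the work, as an engineer would, in place of code of your own. Each camera call takes 0.05 s, during which the arm holds its last target.

## Working session

There is one attempt and no reset: what is moved stays moved. The work goes in short steps, Python scripts to look and compute and a tool call to move; the robot and the scene stay as the last step left them, time stands still between calls to the robot, and variables do not carry over. Pictures are saved under pics/ and viewed, and the job is handed in when it is done.

Besides the shell and the picture viewer there is one more tool, called after "Emit:" as name(argument=value, ...), one argument or row to a line, values as JSON. arm_command: Moves the arm, as the interface text tells. Shifts and turns lie within -1 to 1; 1 stands for 0.2 m of shift or 60 degrees of turn. Its arguments: {"type":"object","properties":{"motion":{"type":"string"}},"required":["motion"]}

```bash
ls; mkdir -p pics; python3 - <<'E'
from bench import *
import cv2
for n in ("side","top"):
    c=camera(n); cv2.imwrite(f"pics/{n}0.png",c["img"][:,:,::-1]); print(n,c["intrinsics"],c["distortion"],c["pose"])
    for t in ["feeder","lever_grip","dish","meter","reel_stack","jar","tweezers","loupe","screwdriver","lever"]:
        print(n,t,[([round(v) for v in d["box"]],round(d["conf"],2)) for d in search_frame(n,t)])
print(get_obs())
E
```

```text
pics
side [[475.99254026   0.         255.42088645]
 [  0.         475.99254026 193.16929598]
 [  0.           0.           1.        ]] [0.06516128 0.         0.         0.         0.        ] [[-0.86456083 -0.27070045  0.42338617  0.08076326]
 [-0.50216648  0.49734407 -0.70744448  0.98967655]
 [-0.01906306 -0.82423913 -0.56592089  0.81189888]
 [ 0.          0.          0.          1.        ]]
side feeder []
side lever_grip []
side dish [([253, 266, 278, 286], 0.69), ([221, 282, 240, 306], 0.64), ([257, 212, 313, 250], 0.24)]
side meter [([258, 209, 312, 252], 0.85), ([223, 323, 247, 353], 0.3)]
side reel_stack [([258, 142, 312, 174], 0.97)]
side jar [([280, 175, 294, 193], 0.76)]
side tweezers [([146, 271, 195, 291], 0.58)]
side loupe []
side screwdriver []
side lever []
top [[439.75554674   0.         254.53121383]
 [  0.         439.75554674 190.80099397]
 [  0.           0.           1.        ]] [-0.07121335  0.          0.          0.          0.        ] [[-0.01961601 -0.9892763   0.14473291  0.40270233]
 [-0.99957387  0.02253475  0.01855449  0.12157772]
 [-0.02161703 -0.144
[... 657 characters left out ...]
[([368, 212, 402, 236], 0.58)]
{'time_s': 1.1, 'q': array([ 9.56652775e-01,  1.80830658e-01,  1.60698482e+00, -1.80748969e-05,
        1.35379669e+00, -2.06267877e-01]), 'dq': array([-0.00029919, -0.00010119, -0.00048523, -0.00051444,  0.00139369,
        0.00026419]), 'joint_efforts': array([-9.34818927e-04, -4.44858491e+01, -3.51682949e+01, -3.96414744e-04,
        7.61271840e-04, -1.35494841e-05]), 'eef_pos': array([0.22806307, 0.52785808, 0.23127855]), 'eef_rot': array([ 4.20265275e-06,  2.02525218e-01,  9.79277048e-01, -1.24661763e-05]), 'wrist_force': array([-0.25069143, -0.23741295, -0.01204687]), 'torque': array([-0.02870432,  0.01909243, -0.03026406]), 'opening': 0.9984215129231034}
```

View pics/side0.png

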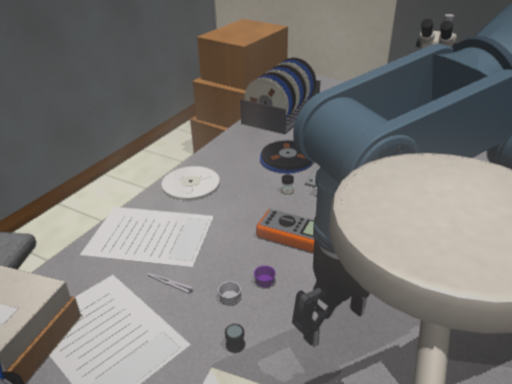

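View pics/top0.png

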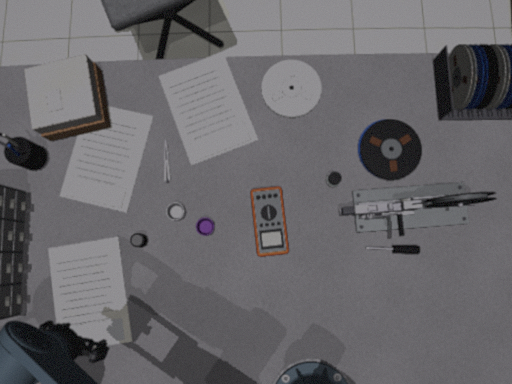

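```bash
python3 - <<'E'
import cv2
s=cv2.imread("pics/side0.png");t=cv2.imread("pics/top0.png")
cv2.imwrite("pics/side0c.png",cv2.resize(s[240:370,190:330],None,fx=4,fy=4,interpolation=cv2.INTER_CUBIC))
cv2.imwrite("pics/top0c.png",cv2.resize(t[130:270,120:310],None,fx=4,fy=4,interpolation=cv2.INTER_CUBIC))
cv2.imwrite("pics/top0f.png",cv2.resize(t[140:270,310:510],None,fx=4,fy=4,interpolation=cv2.INTER_CUBIC))
E
```

```text
(no output)
```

View pics/side0c.png

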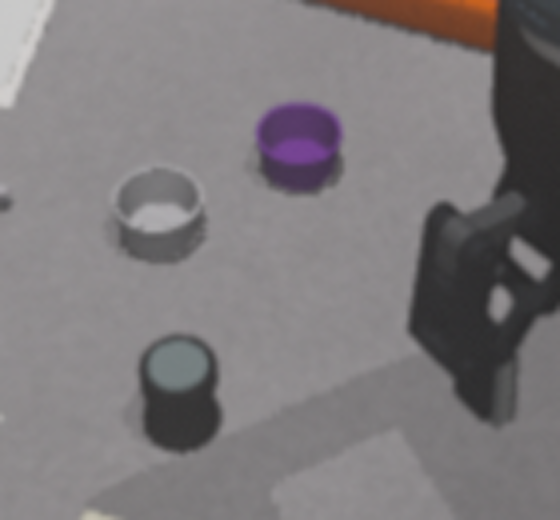

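View pics/top0c.png

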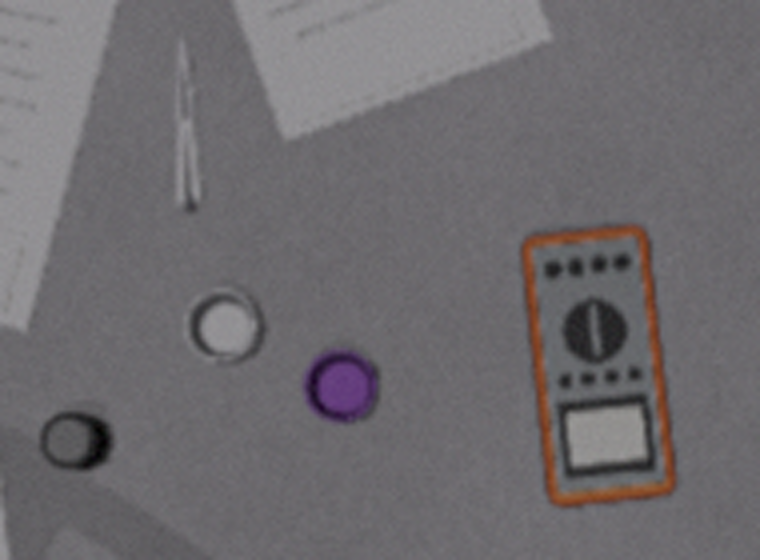

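View pics/top0f.png

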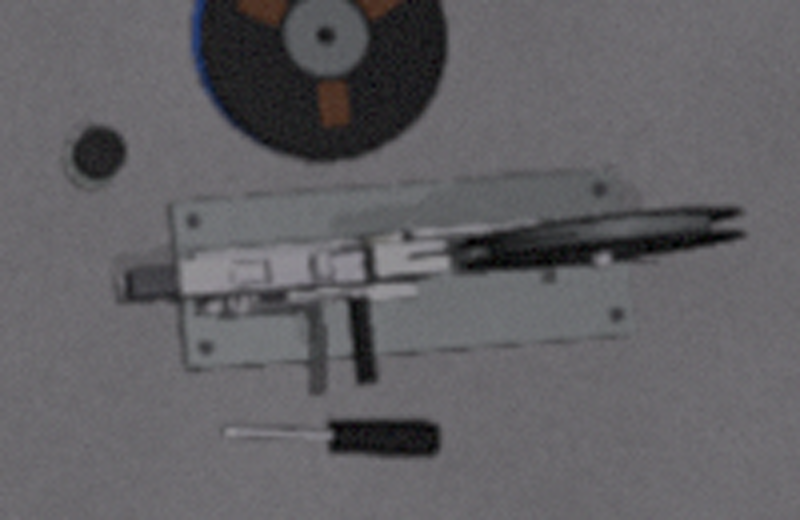

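Candidates for the dish: grey metal dish (top 176,212; side 230,294), purple dish (top 205,227; side 265,276 – look-alike), loupe (top 137,240; side 234,338 – closed, black). The reel stack and jar hits are mislabelled. The open, plain-metal dish is the grey one, and the crops show its hollow. The feeder has a black bar (top ~401,225), probably the grip, and a grey bar (top ~389,227), possibly its shadow.

```bash
cat > h.py <<'E'
import numpy as np, cv2
CAM={"side":(np.array([[475.99254026,0,255.42088645],[0,475.99254026,193.16929598],[0,0,1]]),np.array([0.06516128,0,0,0,0]),
 np.array([[-0.86456083,-0.27070045,0.42338617,0.08076326],[-0.50216648,0.49734407,-0.70744448,0.98967655],[-0.01906306,-0.82423913,-0.56592089,0.81189888]])),
"top":(np.array([[439.75554674,0,254.53121383],[0,439.75554674,190.80099397],[0,0,1]]),np.array([-0.07121335,0,0,0,0]),
 np.array([[-0.01961601,-0.9892763,0.14473291,0.40270233],[-0.99957387,0.02253475,0.01855449,0.12157772],[-0.02161703,-0.14430727,-0.98929678,1.25115244]]))}
def ray(c,p):
    K,D,T=CAM[c]; u=cv2.undistortPoints(np.array([[p]],float),K,D)[0,0]
    d=T[:,:3]@np.array([u[0],u[1],1]); return T[:,3],d/np.linalg.norm(d)
def at(c,p,z):
    o,d=ray(c,p); return o+d*(z-o[2])/d[2]
def proj(c,P):
    K,D,T=CAM[c]; R=T[:,:3].T
    return cv2.projectPoints(np.atleast_2d(P).astype(float),cv2.Rodrigues(R)[0],-R@T[:,3],K,D)[0][:,0]
def tri(c1,p1,c2,p2):
    o1,d1=ray(c1,p1);o2,d2=ray(c2,p2)
    s=np.linalg.lstsq(np.c_[d1,-d2],o2-o1,rcond=None)[0]
    a=o1+s[0]*d1;b=o2+s[1]*d2; return (a+b)/2,np.linalg.norm(a-b)
E
python3 - <<'E'
from h import *
np.set_printoptions(precision=4,suppress=True)
f=lambda x,y:(310+x/4,140+y/4); t=lambda x,y:(120+x/4,130+y/4); s=lambda x,y:(190+x/4,240+y/4)
c=[at("top",f(*p),.012) for p in [(168,203),(612,170),(632,335),(185,369)]]
for a in c: print(a)
print("sides",[np.linalg.norm(c[i]-c[(i+1)%4]) for i in range(4)])
# feeder frame: front-left = BL (x35,y60), front-right=TL(x35,y-60), TR(-290,-60), BR(-290,60)
L=np.array([[35,-60],[-290,-60],[-290,60],[35,60]])/1000; W=np.array(c)[:,:2]
A=L-L.mean(0);B=W-W.mean(0); th=np.arctan2((A[:,0]*B[:,1]-A[:,1]*B[:,0]).sum(),(A*B).sum())
R=np.array([[np.cos(th),-np.sin(th)],[np.sin(th),np.cos(th)]]); o=W.mean(0)-R@L.mean(0)
print("feeder",o,th, "res",W-(L@R.T+o)); print("nose",R@[.078,0]+o)
F=lambda x,y,z:np.r_[R@[x/1000,y/1000]+o,z/1000]
for n,P in dict(grip_in=F(-52,24,133),grip_out=F(-52,80,133),nose62=F(78,0,62)).items(): print(n,P,proj("top",P),proj("side",P))
print("observed black bar ends",f(360,300),f(368,383),"nose end",f(122,285))
print("dish rim z28",at("top",t(226,326),.028),at("side",s(159,200),.028))
print("dish tri",tri("top",t(226,326),"side",s(159,197)))
m=[at("top",t(*p),.042) for p in [(525,236),(645,227),(675,490),(550,503)]]
print("meter",m, np.mean(m,0), [np.linalg.norm(m[i]-m[(i+1)%4]) for i in range(4)])
for n,p,z in [("purple",(342,386),.028),("loupe",(76,440),.042)]: print(n,at("top",t(*p),z))
E
```

```text
[ 0.5778 -0.1324  0.012 ]
[ 0.5944 -0.4548  0.012 ]
[ 0.4757 -0.4591  0.012 ]
[ 0.4599 -0.1385  0.012 ]
sides [np.float64(0.3227891222116069), np.float64(0.11880508087904323), np.float64(0.32096912082532264), np.float64(0.11809507635015253)]
feeder [ 0.5206 -0.1689] 1.6204397403343311 res [[-0.001  -0.0015]
 [-0.0005  0.0007]
 [ 0.0006  0.0024]
 [ 0.0009 -0.0016]]
nose [ 0.5168 -0.091 ]
grip_in [ 0.4992 -0.222   0.133 ] [[397.7836 213.5615]] [[342.7848 140.5596]]
grip_out [ 0.4433 -0.2248  0.133 ] [[400.2455 235.501 ]] [[361.2415 144.4003]]
nose62 [ 0.5168 -0.091   0.062 ] [[341.5283 210.7035]] [[317.8751 180.2002]]
observed black bar ends (400.0, 215.0) (402.0, 235.75) nose end (340.5, 211.25)
dish rim z28 [0.5279 0.3649 0.028 ] [0.5251 0.3691 0.028 ]
dish tri (array([0.5279, 0.3653, 0.0256]), np.float64(0.0004281774038446637))
meter [array([0.5849, 0.1533, 0.042 ]), array([0.5893, 0.0698, 0.042 ]), array([0.4077, 0.0544, 0.042 ]), array([0.4006, 0.1397, 0.042 ])] [0.4956 0.1043 0.042 ] [np.float64(0.08364765954849582), np.float64(0.18227280779954141), np.float64(0.08558735618858987), np.float64(0.18474752516928314)]
purple [0.4842 0.2832 0.028 ]
loupe [0.4494 0.4665 0.042 ]
```

```bash
cat > plan.py <<'E'
import sys
from h import *
from bench import *
from scipy.spatial.transform import Rotation as Ro
np.set_printoptions(precision=4,suppress=True)
def st():
    o=get_obs(); q=o["eef_rot"]; return np.array(o["eef_pos"]),Ro.from_quat([q[1],q[2],q[3],q[0]]),o
def plan(target,yawy,n,grip,tilt=None):
    """tool down, tool y at world yaw yawy (mod pi, nearest)"""
    p,R,o=st(); y=R.as_matrix()[:,1]; cur=np.arctan2(y[1],y[0]); d=(yawy-cur+np.pi/2)%np.pi-np.pi/2
    yy=cur+d; Y=np.array([np.cos(yy),np.sin(yy),0]);Z=np.array([0,0,-1.]);X=np.cross(Y,Z)
    Rt=Ro.from_matrix(np.c_[X,Y,Z]); rv=(R.inv()*Rt).as_rotvec()/n
    dp=(np.array(target)-p)/n; rows=[]
    for i in range(n):
        Ri=R*Ro.from_rotvec(rv*i); s=Ri.inv().apply(dp)/.2; a=rv/(np.pi/3)
        rows.append(" ".join(f"{v:.3f}" for v in np.r_[s,a])+f" {grip}")
    print("t",o["time_s"],"p",p,"q",o["q"],"F",o["wrist_force"],"open",o["opening"]); print("; ".join(rows))
E
python3 - <<'E'
from plan import *
f=lambda x,y:(310+x/4,140+y/4)
print("jar",at("top",f(98,152),.05),"tweez",at("top",(167.5,182),.006))
print("greybar z12", at("top",f(317,310),.012),at("top",f(317,392),.012))
plan([.527,.366,.12],0.05,10,1)
E
```

```text
jar [ 0.6092 -0.078   0.05  ] tweez [0.6163 0.396  0.006 ]
greybar z12 [ 0.4991 -0.2342  0.012 ] [ 0.4415 -0.2307  0.012 ]
t 1.1 p [0.2281 0.5279 0.2313] q [ 0.9567  0.1808  1.607  -0.      1.3538 -0.2063] F [-0.2507 -0.2374 -0.012 ] open 0.9984215129231034
-0.169 -0.015 0.056 -0.000 0.000 0.106 1; -0.170 0.004 0.056 -0.000 0.000 0.106 1; -0.168 0.023 0.056 -0.000 0.000 0.106 1; -0.165 0.041 0.056 -0.000 0.000 0.106 1; -0.159 0.059 0.056 -0.000 0.000 0.106 1; -0.152 0.077 0.056 -0.000 0.000 0.106 1; -0.142 0.093 0.056 -0.000 0.000 0.106 1; -0.131 0.108 0.056 -0.000 0.000 0.106 1; -0.118 0.122 0.056 -0.000 0.000 0.106 1; -0.104 0.135 0.056 -0.000 0.000 0.106 1
```

Emit:
arm_command(
  motion="-0.17 -0.015 0.056 0 0 0.106 1; -0.17 0.004 0.056 0 0 0.106 1; -0.168 0.023 0.056 0 0 0.106 1; -0.165 0.041 0.056 0 0 0.106 1; -0.16 0.06 0.056 0 0 0.106 1; -0.152 0.077 0.056 0 0 0.106 1; -0.142 0.093 0.056 0 0 0.106 1; -0.131 0.108 0.056 0 0 0.106 1; -0.118 0.122 0.056 0 0 0.106 1; -0.104 0.135 0.056 0 0 0.106 1",
)

```text
time_s: 1.93
eef_pos: [0.533, 0.3623, 0.1193]
eef_rot: [-0.002, 0.701, 0.713, 0.005]
wrist_force: [0.5, 1.2, 0.1]
opening: 1.003
```

```bash
python3 - <<'E'
from plan import *
plan([.527,.366,.06],0.05,6,1)
for n in ("top","side"):
    c=camera(n)["img"][:,:,::-1]; cv2.imwrite(f"pics/{n}1.png",c)
E
```

```text
t 1.9333 p [0.533  0.3623 0.1193] q [0.4098 0.4372 1.5179 0.0073 1.178  0.3908] F [0.4805 1.2082 0.1351] open 1.0033257174076478
0.003 -0.005 0.049 0.001 -0.001 -0.005 1; 0.003 -0.005 0.049 0.001 -0.001 -0.005 1; 0.003 -0.005 0.049 0.001 -0.001 -0.005 1; 0.003 -0.005 0.049 0.001 -0.001 -0.005 1; 0.003 -0.005 0.049 0.001 -0.001 -0.005 1; 0.003 -0.005 0.049 0.001 -0.001 -0.005 1
```

View pics/side1.png

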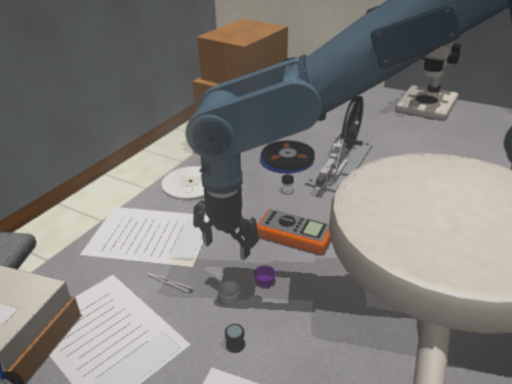

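Emit:
arm_command(
  motion="0.005 -0.01 0.08 0 0 0 1; 0.005 -0.01 0.08 0 0 0 1; 0.005 -0.005 0.08 0 0 0 1; 0.003 -0.005 0.08 0 0 0 1; 0 0 0.08 0 0 0 1; 0 0 0.06 0 0 0 1; 0 0 0 0 0 0 1",
)

```text
time_s: 2.62
eef_pos: [0.5299, 0.3646, 0.0235]
eef_rot: [-0.001, 0.701, 0.713, 0.005]
wrist_force: [-1.3, 0.2, -0.2]
opening: 0.996
```

```bash
python3 - <<'E'
from plan import *
plan([.527,.366,.003],0.05,4,1)
for n in ("top","side"):
    c=camera(n)["img"][:,:,::-1]; c=c[170:250,130:230] if n=="top" else c[220:330,170:310]; cv2.imwrite(f"pics/{n}2.png",cv2.resize(c,None,fx=5,fy=5))
E
```

```text
t 2.6167 p [0.5299 0.3646 0.0235] q [0.4153 0.565  1.5541 0.0075 1.0136 0.3941] F [-1.258   0.2476 -0.1848] open 0.9958733315845201
0.002 -0.004 0.026 0.001 -0.002 -0.008 1; 0.002 -0.004 0.026 0.001 -0.002 -0.008 1; 0.002 -0.004 0.026 0.001 -0.002 -0.008 1; 0.002 -0.004 0.026 0.001 -0.002 -0.008 1
```

View pics/side2.png

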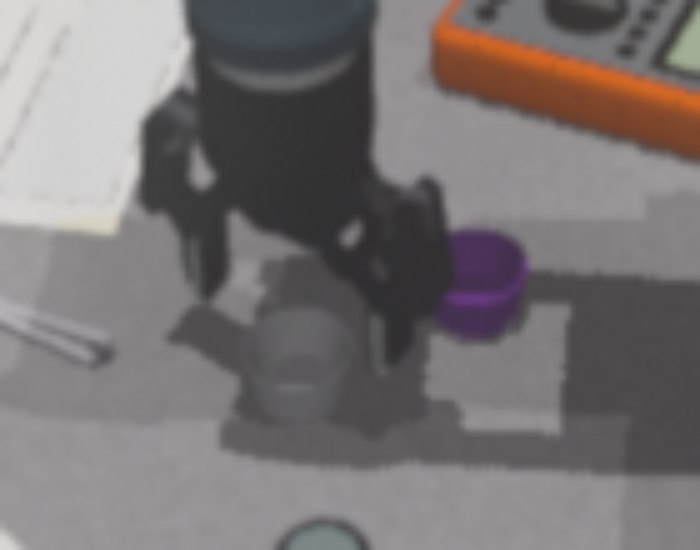

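View pics/top2.png

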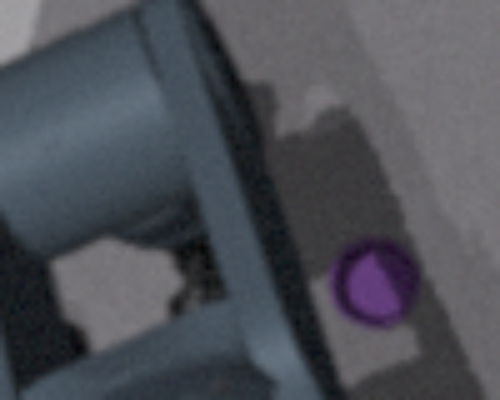

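Emit:
arm_command(
  motion="0.002 -0.006 0.04 0 0 0 1; 0.002 -0.006 0.04 0 0 0 1; 0.002 0 0.025 0 0 0 1; 0 0 0.0 0 0 0 1",
)

```text
time_s: 3.05
eef_pos: [0.5316, 0.3684, 0.0074]
eef_rot: [0.001, 0.701, 0.713, 0.01]
wrist_force: [-0.8, 0.5, 0.4]
opening: 1.0
```

```bash
python3 - <<'E'
from plan import *
plan([.527,.366,.003],0.05,1,1)
E
```

```text
t 3.05 p [0.5316 0.3684 0.0074] q [0.4197 0.5903 1.5547 0.0077 0.9773 0.3975] F [-0.8422  0.4595  0.3841] open 1.0003722639459074
-0.012 -0.024 0.021 0.015 -0.013 -0.031 1
```

Emit:
arm_command(
  motion="-0.012 -0.024 0.021 0.015 -0.013 -0.031 1; 0 0 0 0 0 0 0.4; 0 0 0 0 0 0 0.4; 0 0 0 0 0 0 0.4; 0 0 0 0 0 0 0.4; 0 0 0 0 0 0 0.4; 0 0 0 0 0 0 0.4",
)

```text
time_s: 3.63
eef_pos: [0.5288, 0.3668, 0.005]
eef_rot: [0.001, 0.69, 0.724, 0.002]
wrist_force: [0.4, -0.2, -0.5]
opening: 0.565
```

```bash
python3 - <<'E'
from plan import *
plan([.527,.366,.003],0.05,1,1)
E
```

```text
t 3.6333 p [0.5288 0.3668 0.005 ] q [ 0.4224  0.5972  1.5495 -0.      0.9909  0.3737] F [ 0.4279 -0.2279 -0.5188] open 0.5646510093061664
-0.004 -0.009 0.010 0.004 -0.001 -0.001 1
```

Emit:
arm_command(
  motion="0 0 0 0 0 0 0.3; 0 0 0 0 0 0 0.2; 0 0 0 0 0 0 0.2; 0 0 -0.05 0 0 0 0.2; 0 0 -0.1 0 0 0 0.2; 0 0 -0.1 0 0 0 0.2; 0 0 -0.1 0 0 0 0.2; 0 0 0 0 0 0 0.2",
)

```text
time_s: 4.3
eef_pos: [0.5269, 0.3658, 0.0775]
eef_rot: [-0.0, 0.69, 0.724, -0.0]
wrist_force: [1.5, 1.0, 0.6]
opening: 0.557
```

```bash
python3 - <<'E'
from plan import *
plan([.513,-.015,.11],0.05,12,0.2)
for n in ("side",):
    c=camera(n)["img"][:,:,::-1]; c=c[200:330,170:310]; cv2.imwrite(f"pics/{n}3.png",cv2.resize(c,None,fx=4,fy=4))
E
```

```text
t 4.3 p [0.5269 0.3658 0.0775] q [0.4221 0.4909 1.5363 0.0001 1.1151 0.3742] F [1.5447 0.9547 0.5812] open 0.5571662487895349
-0.158 -0.013 -0.014 -0.000 0.000 -0.000 0.2; -0.158 -0.013 -0.014 -0.000 0.000 -0.000 0.2; -0.158 -0.013 -0.014 -0.000 0.000 -0.000 0.2; -0.158 -0.013 -0.014 -0.000 0.000 -0.000 0.2; -0.158 -0.014 -0.014 -0.000 0.000 -0.000 0.2; -0.158 -0.014 -0.014 -0.000 0.000 -0.000 0.2; -0.158 -0.014 -0.014 -0.000 0.000 -0.000 0.2; -0.158 -0.014 -0.014 -0.000 0.000 -0.000 0.2; -0.158 -0.014 -0.014 -0.000 0.000 -0.000 0.2; -0.158 -0.014 -0.014 -0.000 0.000 -0.000 0.2; -0.158 -0.014 -0.014 -0.000 0.000 -0.000 0.2; -0.158 -0.014 -0.014 -0.000 0.000 -0.000 0.2
```

View pics/side3.png

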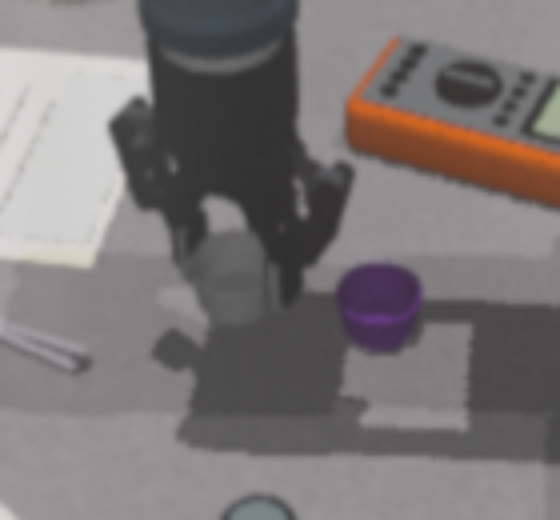

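The dish is held clear of the bench (side crop ~235,275), and the purple dish and meter are untouched.

Emit:
arm_command(
  motion="-0.08 -0.01 -0.08 0 0 0 0.2; -0.158 -0.013 -0.08 0 0 0 0.2; -0.158 -0.013 0 0 0 0 0.2; -0.158 -0.013 0 0 0 0 0.2; -0.158 -0.014 0 0 0 0 0.2; -0.158 -0.014 0 0 0 0 0.2; -0.158 -0.014 0 0 0 0 0.2; -0.158 -0.014 0 0 0 0 0.2; -0.158 -0.014 0 0 0 0 0.2; -0.158 -0.014 0 0 0 0 0.2",
)

```text
time_s: 5.18
eef_pos: [0.508, 0.0577, 0.1019]
eef_rot: [-0.004, 0.686, 0.727, -0.004]
wrist_force: [0.9, -1.1, -0.6]
opening: 0.559
```

```bash
python3 - <<'E'
from plan import *
plan([.513,-.015,.08],0.05,4,0.2)
E
```

```text
t 5.1833 p [0.508  0.0577 0.1019] q [-0.1184  0.207   1.8632 -0.0017  1.0813 -0.1761] F [ 0.871  -1.1332 -0.5799] open 0.5591617629640583
-0.091 0.001 0.027 -0.002 -0.000 0.002 0.2; -0.091 0.001 0.027 -0.002 -0.000 0.002 0.2; -0.091 0.001 0.027 -0.002 -0.000 0.002 0.2; -0.091 0.002 0.027 -0.002 -0.000 0.002 0.2
```

Emit:
arm_command(
  motion="-0.12 0.002 0 -0.002 0 0.002 0.2; -0.12 0.002 0 -0.002 0 0.002 0.2; -0.1 0.002 0.03 -0.002 0 0.002 0.2; -0.04 0.002 0.08 -0.002 0 0.002 0.2; 0 0 0 0 0 0 0.2; 0 0 0 0 0 0 0.2",
)

```text
time_s: 5.68
eef_pos: [0.5099, -0.0281, 0.0755]
eef_rot: [-0.002, 0.692, 0.721, -0.002]
wrist_force: [0.7, -0.1, 0.2]
opening: 0.559
```

```bash
python3 - <<'E'
from plan import *
plan([.513,-.015,.02],0.05,4,0.2)
for n in ("side","top"):
    c=camera(n)["img"][:,:,::-1]; cv2.imwrite(f"pics/{n}4.png",cv2.resize(c[100:280,220:420],None,fx=4,fy=3.3))
E
```

```text
t 5.6833 p [ 0.5099 -0.0281  0.0755] q [-0.2865  0.2469  1.8793 -0.0023  1.022  -0.3264] F [ 0.6581 -0.0912  0.2455] open 0.5588130464400712
0.016 0.005 0.069 -0.002 -0.000 -0.002 0.2; 0.016 0.005 0.069 -0.002 -0.000 -0.002 0.2; 0.016 0.005 0.069 -0.002 -0.000 -0.002 0.2; 0.016 0.005 0.069 -0.002 -0.000 -0.002 0.2
```

View pics/side4.png

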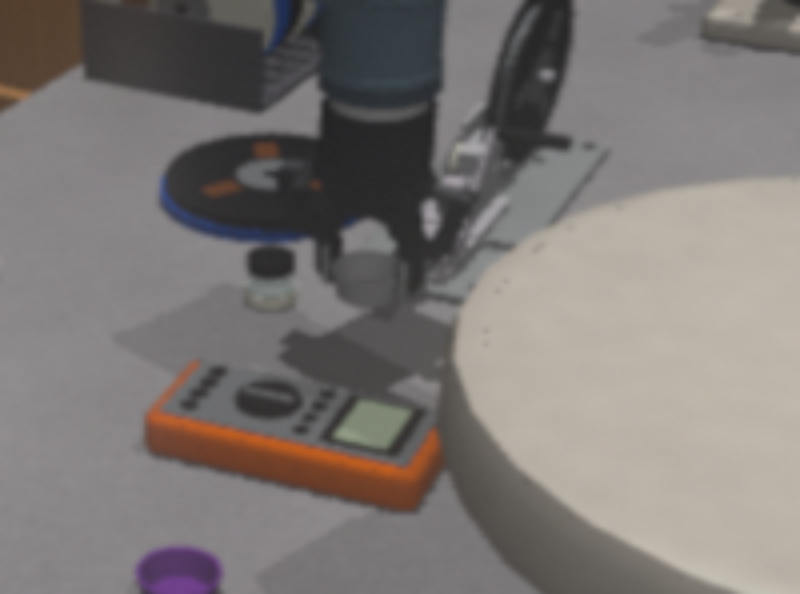

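View pics/top4.png

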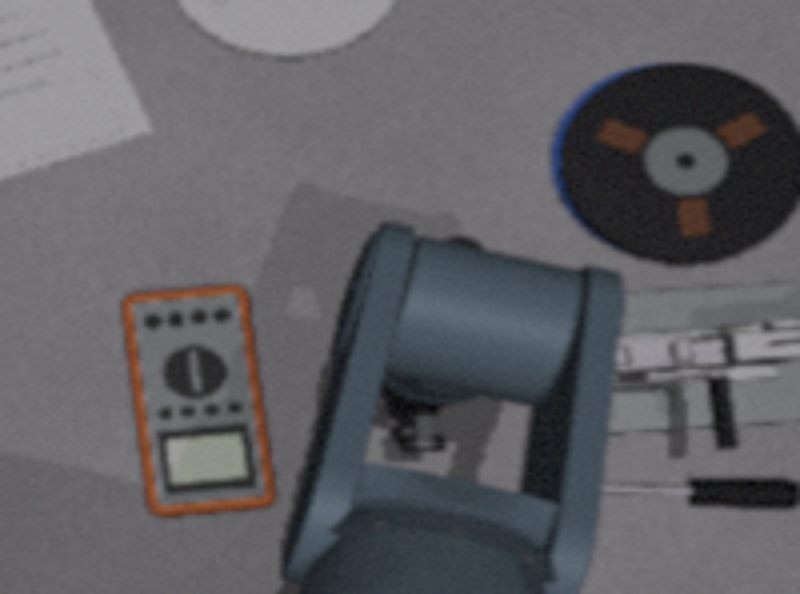

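Emit:
arm_command(
  motion="0.025 0.007 0.06 -0.002 0 -0.002 0.2; 0.025 0.005 0.08 -0.002 0 -0.002 0.2; 0.015 0.003 0.08 0 0 0 0.2; 0 0 0.06 0 0 0 0.2; 0 0 0.03 0 0 0 0.2; 0 0 0 0 0 0 0.2",
)

```text
time_s: 6.28
eef_pos: [0.5152, -0.008, 0.0157]
eef_rot: [0.002, 0.687, 0.726, 0.001]
wrist_force: [-0.3, -0.7, -0.8]
opening: 0.559
```

```bash
python3 - <<'E'
from plan import *
plan([.513,-.015,.005],0.05,2,0.2)
E
```

```text
t 6.2833 p [ 0.5152 -0.008   0.0157] q [-0.2465  0.3571  1.8917  0.0005  0.8887 -0.3022] F [-0.3416 -0.6826 -0.7779] open 0.5585143423536802
-0.017 -0.006 0.027 0.002 0.000 0.003 0.2; -0.017 -0.006 0.027 0.002 0.000 0.003 0.2
```

Emit:
arm_command(
  motion="-0.016 -0.006 0.02 0.002 0 0.003 0.2; -0.016 -0.006 0.02 0.002 0 0.003 0.2; 0 0 0.01 0 0 0 0.2; 0 0 0 0 0 0 0.2",
)

```text
time_s: 6.62
eef_pos: [0.5145, -0.0142, 0.0072]
eef_rot: [0.001, 0.689, 0.725, 0.0]
wrist_force: [-0.7, 0.5, -0.6]
opening: 0.558
```

```bash
python3 - <<'E'
from plan import *
plan([.513,-.015,.005],0.05,2,0.2)
E
```

```text
t 6.6167 p [ 0.5145 -0.0142  0.0072] q [-0.2579  0.3737  1.8924 -0.0012  0.8727 -0.308 ] F [-0.6582  0.4951 -0.5747] open 0.5578991370538228
-0.002 -0.004 0.005 0.001 0.001 0.000 0.2; -0.002 -0.004 0.005 0.001 0.001 0.000 0.2
```

Emit:
arm_command(
  motion="-0.002 -0.004 0.01 0 0 0 0.2; 0 0 0.01 0 0 0 0.2; 0 0 0 0 0 0 0.2; 0 0 0 0 0 0 0.2",
)

```text
time_s: 6.95
eef_pos: [0.5149, -0.0156, 0.0045]
eef_rot: [0.003, 0.689, 0.724, 0.001]
wrist_force: [-0.9, -0.2, -1.1]
opening: 0.56
```

```bash
python3 - <<'E'
from plan import *
plan([.513,-.015,.005],0.05,2,0.2)
E
```

```text
t 6.95 p [ 0.5149 -0.0156  0.0045] q [-0.2604  0.3784  1.8935 -0.0013  0.8645 -0.3094] F [-0.8556 -0.1955 -1.1082] open 0.5596040602349006
0.002 -0.005 -0.001 0.002 0.001 -0.000 0.2; 0.002 -0.005 -0.001 0.002 0.001 -0.000 0.2
```

Emit:
arm_command(
  motion="0 0 0 0 0 0 0.65; 0 0 0 0 0 0 0.75; 0 0 0 0 0 0 0.9; 0 0 0 0 0 0 1; 0 0 0 0 0 0 1; 0 0 -0.05 0 0 0 1; 0 0 -0.1 0 0 0 1; 0 0 -0.15 0 0 0 1; 0 0 -0.15 0 0 0 1; 0 0 -0.15 0 0 0 1",
)

```text
time_s: 7.78
eef_pos: [0.5086, -0.0141, 0.1237]
eef_rot: [-0.004, 0.689, 0.724, -0.003]
wrist_force: [-0.3, 0.7, -0.1]
opening: 1.002
```

```bash
python3 - <<'E'
from plan import *
# above grip
plan([.46,-.226,.26],0.05-np.pi/2,13,0.6)
E
```

```text
t 7.7833 p [ 0.5086 -0.0141  0.1237] q [-0.2607  0.1688  1.8568 -0.001   1.1262 -0.3095] F [-0.3473  0.6941 -0.1492] open 1.0015818183049192
-0.080 -0.023 -0.052 -0.001 0.000 0.115 0.6; -0.083 -0.013 -0.052 -0.001 0.000 0.115 0.6; -0.084 -0.003 -0.052 -0.001 0.000 0.115 0.6; -0.083 0.007 -0.053 -0.001 0.000 0.115 0.6; -0.082 0.017 -0.053 -0.001 0.000 0.115 0.6; -0.079 0.027 -0.053 -0.001 0.000 0.115 0.6; -0.075 0.036 -0.053 -0.001 0.000 0.115 0.6; -0.070 0.045 -0.053 -0.001 0.000 0.115 0.6; -0.064 0.053 -0.053 -0.001 0.000 0.115 0.6; -0.058 0.061 -0.053 -0.001 0.000 0.115 0.6; -0.050 0.067 -0.053 -0.001 0.000 0.115 0.6; -0.041 0.073 -0.053 -0.001 0.000 0.115 0.6; -0.032 0.077 -0.052 -0.001 0.000 0.115 0.6
```

Emit:
arm_command(
  motion="-0.04 -0.01 -0.1 0 0 0.115 1; -0.06 -0.01 -0.1 0 0 0.115 1; -0.084 -0.003 -0.08 0 0 0.115 1; -0.083 0.007 -0.08 0 0 0.115 1; -0.082 0.017 -0.06 0 0 0.115 1; -0.08 0.027 -0.05 0 0 0.115 0.6; -0.075 0.036 -0.05 0 0 0.115 0.6; -0.07 0.045 -0.05 0 0 0.115 0.6; -0.064 0.053 -0.05 0 0 0.115 0.6; -0.058 0.061 -0.05 0 0 0.115 0.6",
)

```text
time_s: 8.62
eef_pos: [0.4721, -0.1665, 0.2802]
eef_rot: [0.003, 0.982, 0.187, 0.003]
wrist_force: [-0.5, 0.6, 0.1]
opening: 0.602
```

```bash
python3 - <<'E'
from plan import *
print(tri("top",(401,225.4),"side",(353.8,141.8)))
print(tri("top",(400,215),"side",(345,139.5)),tri("top",(402,235.7),"side",(362.5,144)))
plan([.46,-.228,.22],0.05-np.pi/2,6,0.6)
for n in ("side","top"):
    c=camera(n)["img"][:,:,::-1]; cv2.imwrite(f"pics/{n}5.png",cv2.resize(c[100:280,220:420],None,fx=4,fy=3.3)); 
    print([(d["box"],d["conf"]) for d in search_frame(n,"dish")])
E
```

```text
(array([ 0.4682, -0.2283,  0.1336]), np.float64(0.0013422833512140647))
(array([ 0.4949, -0.2269,  0.1354]), np.float64(0.0007915878636034293)) (array([ 0.442 , -0.2297,  0.1323]), np.float64(0.0015173102734990244))
t 8.6167 p [ 0.4721 -0.1665  0.2802] q [-0.5769 -0.0343  1.7367  0.0005  1.4308  0.6182] F [-0.4531  0.6182  0.0666] open 0.6024846513477805
-0.028 0.044 0.050 0.001 -0.001 0.052 0.6; -0.026 0.045 0.050 0.001 -0.001 0.052 0.6; -0.023 0.047 0.050 0.001 -0.001 0.052 0.6; -0.021 0.048 0.050 0.001 -0.001 0.052 0.6; -0.018 0.049 0.050 0.001 -0.001 0.052 0.6; -0.015 0.050 0.050 0.001 -0.001 0.052 0.6
[([255.7, 266.1, 277.3, 285.8], 0.82), ([298.7, 198.4, 316.5, 215.2], 0.74)]
[]
```

View pics/side5.png

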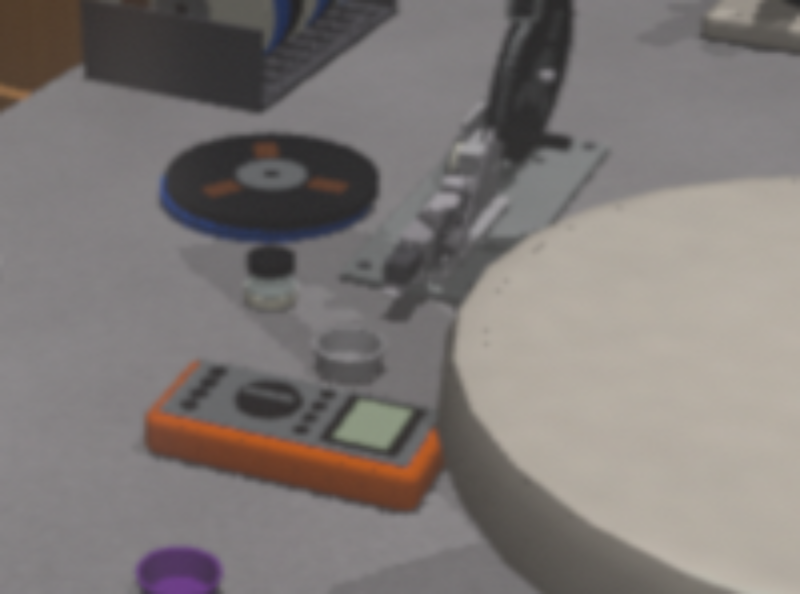

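View pics/top5.png

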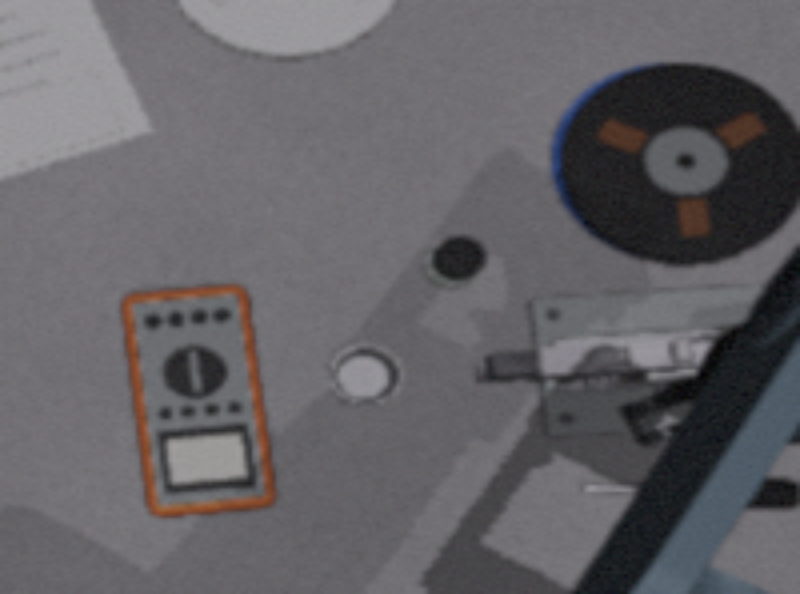

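Emit:
arm_command(
  motion="-0.028 0.044 0.05 0 0 0.052 0.5; -0.026 0.045 0.05 0 0 0.052 0.5; -0.023 0.047 0.05 0 0 0.052 0.5; -0.021 0.048 0.05 0 0 0.052 0.5; -0.018 0.049 0.05 0 0 0.052 0.5; -0.015 0.05 0.05 0 0 0.052 0.5; 0 0 0.05 0 0 0 0.5; 0 0 0 0 0 0 0.5",
)

```text
time_s: 9.48
eef_pos: [0.4607, -0.2178, 0.2009]
eef_rot: [-0.003, 0.999, 0.038, 0.001]
wrist_force: [-0.0, 0.1, -0.5]
opening: 0.497
```

```bash
python3 - <<'E'
from plan import *
plan([.462,-.228,.114],0.05-np.pi/2,6,0.5)
E
```

```text
t 9.4833 p [ 0.4607 -0.2178  0.2009] q [-0.6786  0.065   1.7998  0.0059  1.2791  0.8152] F [-0.0335  0.0759 -0.5093] open 0.4965333470370463
0.000 0.009 0.072 -0.001 -0.000 0.004 0.5; 0.000 0.009 0.072 -0.001 -0.000 0.004 0.5; 0.000 0.009 0.072 -0.001 -0.000 0.004 0.5; 0.000 0.009 0.072 -0.001 -0.000 0.004 0.5; 0.001 0.009 0.072 -0.001 -0.000 0.004 0.5; 0.001 0.009 0.072 -0.001 -0.000 0.004 0.5
```

Emit:
arm_command(
  motion="0 0.03 0.02 0 0 0.01 0.5; 0 0.025 0.04 0 0 0.01 0.5; 0 0 0.08 0 0 0 0.5; 0 0 0.08 0 0 0 0.5; 0 0 0.08 0 0 0 0.5; 0 0 0.08 0 0 0 0.5; 0 0 0 0 0 0 0.5",
)

```text
time_s: 10.07
eef_pos: [0.4644, -0.2266, 0.1217]
eef_rot: [-0.002, 0.999, 0.033, 0.003]
wrist_force: [-0.9, 0.3, -0.4]
opening: 0.501
```

```bash
python3 - <<'E'
from plan import *
plan([.462,-.228,.114],0.05-np.pi/2,1,0.5)
for n in ("side","top"):
    c=camera(n)["img"][:,:,::-1]; cv2.imwrite(f"pics/{n}6.png",cv2.resize(c[90:240,280:430],None,fx=4,fy=4))
E
```

```text
t 10.0667 p [ 0.4644 -0.2266  0.1217] q [-0.6881  0.18    1.8482  0.0074  1.1123  0.8125] F [-0.9464  0.2774 -0.4232] open 0.5013164732160528
-0.013 0.006 0.038 -0.004 -0.005 0.016 0.5
```

View pics/side6.png

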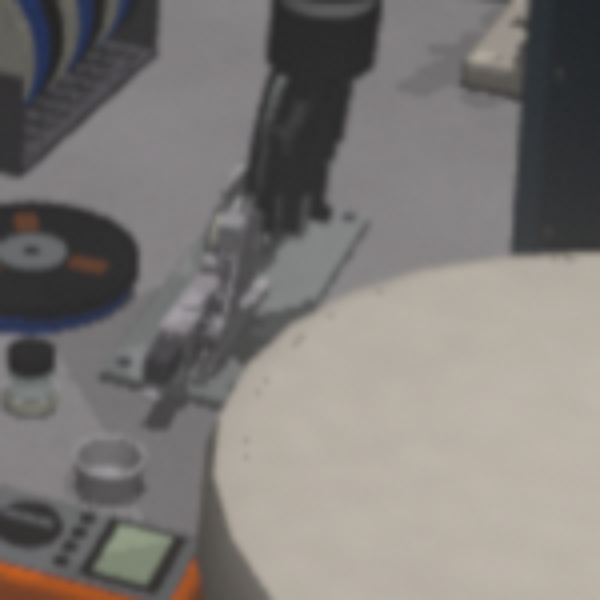

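View pics/top6.png

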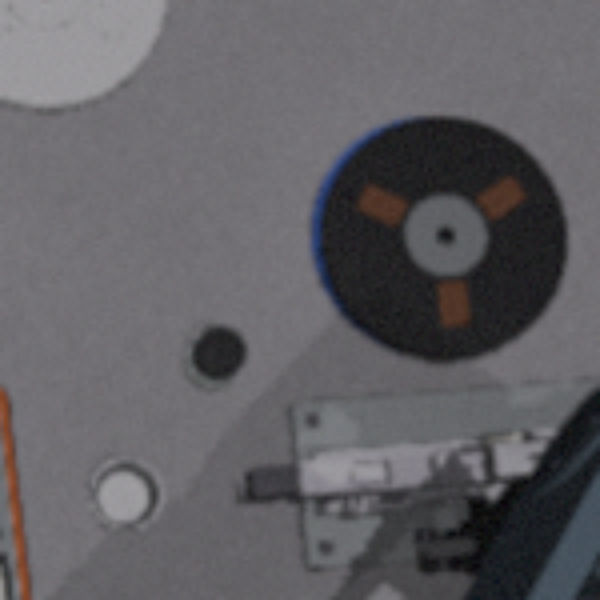

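Emit:
arm_command(
  motion="-0.013 0.006 0.035 -0.004 -0.005 0.016 0.5; 0 0 0 0 0 0 0.4; 0 0 0 0 0 0 0.3; 0 0 0 0 0 0 0.23; 0 0 0 0 0 0 0.23; 0 0 0 0 0 0 0.23",
)

```text
time_s: 10.67
eef_pos: [0.4655, -0.2305, 0.1213]
eef_rot: [0.003, 1.0, 0.025, 0.004]
wrist_force: [-0.2, 0.5, -1.7]
opening: 0.231
```

```bash
cat > s.py <<'E'
from plan import *
p,R,o=st(); u=np.array([-0.0496,0.9988]); 
print("t",round(o["time_s"],2),"p",p,"along",round(float((p[:2]-[.462,-.228])@u)*1000,1),"F",o["wrist_force"],"T",o["torque"],"open",round(o["opening"],3),"R",R.as_rotvec(),"q6",o["q"])
E
python3 s.py
```

```text
t 10.67 p [ 0.4655 -0.2305  0.1213] along -2.6 F [-0.2152  0.5079 -1.7205] T [ 0.0521  0.0758 -0.0408] open 0.231 R [3.1336 0.0774 0.0121] q6 [-0.6883  0.1813  1.8477 -0.0003  1.1022  0.8332]
```

Emit:
arm_command(
  motion="-0.01 0 0.02 0 0 0 0.23; -0.01 0 0.02 0 0 0 0.23; 0 0 0.01 0 0 0 0.23; 0 0 0 0 0 0 0.23",
)

```text
time_s: 11.0
eef_pos: [0.462, -0.2307, 0.1113]
eef_rot: [0.004, 1.0, 0.025, 0.005]
wrist_force: [0.2, 1.0, 0.8]
opening: 0.225
```

```bash
python3 s.py
```

```text
t 11.0 p [ 0.462  -0.2307  0.1113] along -2.7 F [0.2298 0.9643 0.7902] T [ 0.09   -0.0227 -0.0131] open 0.225 R [3.1328 0.0781 0.0151] q6 [-0.6937  0.1884  1.863   0.0005  1.0778  0.827 ]
```

Emit:
arm_command(
  motion="0 -0.02 -0.005 0 0 0 0.23; 0 -0.02 -0.005 0 0 0 0.23; 0 -0.02 -0.005 0 0 0 0.23; 0 0 0 0 0 0 0.23",
)

```text
time_s: 11.33
eef_pos: [0.4616, -0.22, 0.115]
eef_rot: [0.006, 1.0, 0.025, 0.005]
wrist_force: [0.2, -1.2, -0.6]
opening: 0.23
```

```bash
python3 s.py
```

```text
t 11.33 p [ 0.4616 -0.22    0.115 ] along 8.0 F [ 0.1762 -1.2229 -0.6344] T [-0.1465  0.0274 -0.024 ] open 0.23 R [3.1288 0.0767 0.0165] q6 [-0.6759  0.1705  1.8755 -0.0025  1.08    0.847 ]
```

Emit:
arm_command(
  motion="0 -0.015 -0.007 0 0 0 0.23; 0 -0.015 -0.007 0 0 0 0.23; 0 0 0 0 0 0 0.23",
)

```text
time_s: 11.58
eef_pos: [0.4613, -0.2142, 0.1185]
eef_rot: [0.007, 1.0, 0.025, 0.005]
wrist_force: [-0.4, -3.3, -1.6]
opening: 0.227
```

```bash
python3 s.py
```

```text
t 11.58 p [ 0.4613 -0.2142  0.1185] along 13.8 F [-0.3684 -3.3416 -1.6064] T [-0.3668  0.0912  0.041 ] open 0.227 R [3.1266 0.0773 0.017 ] q6 [-0.666   0.1586  1.8811 -0.0044  1.0846  0.8574]
```

Emit:
arm_command(
  motion="0 -0.015 -0.007 0 0 0 0.23; 0 -0.015 -0.007 0 0 0 0.23; 0 0 0 0 0 0 0.23",
)

```text
time_s: 11.83
eef_pos: [0.461, -0.2085, 0.1213]
eef_rot: [0.008, 1.0, 0.025, 0.006]
wrist_force: [-0.2, -4.8, -2.8]
opening: 0.23
```

```bash
python3 s.py
```

```text
t 11.83 p [ 0.461  -0.2085  0.1213] along 19.6 F [-0.2075 -4.7692 -2.845 ] T [-0.6424  0.0352 -0.0009] open 0.23 R [3.1247 0.0772 0.0176] q6 [-0.6563  0.1479  1.8868 -0.0059  1.0882  0.8678]
```

Emit:
arm_command(
  motion="0 -0.015 -0.007 0 0 0 0.23; 0 -0.015 -0.007 0 0 0 0.23; 0 0 0 0 0 0 0.23",
)

```text
time_s: 12.08
eef_pos: [0.4607, -0.203, 0.1237]
eef_rot: [0.009, 1.0, 0.025, 0.006]
wrist_force: [-0.4, -4.8, -2.7]
opening: 0.23
```

```bash
python3 s.py
```

```text
t 12.08 p [ 0.4607 -0.203   0.1237] along 25.0 F [-0.4321 -4.7797 -2.708 ] T [-0.6718  0.0173 -0.0001] open 0.23 R [3.1229 0.0769 0.018 ] q6 [-0.6469  0.1383  1.8922 -0.0075  1.0911  0.878 ]
```

Emit:
arm_command(
  motion="0 -0.013 -0.006 0 0 0 0.23; 0 0 0 0 0 0 0.23",
)

```text
time_s: 12.25
eef_pos: [0.4605, -0.2006, 0.1247]
eef_rot: [0.009, 1.0, 0.025, 0.006]
wrist_force: [0.2, -2.2, -0.2]
opening: 0.232
```

Emit:
arm_command(
  motion="0 -0.013 -0.005 0 0 0 0.23; 0 0 0 0 0 0 0.23",
)

```text
time_s: 12.42
eef_pos: [0.4603, -0.1975, 0.1257]
eef_rot: [0.008, 1.0, 0.024, 0.006]
wrist_force: [-0.4, -2.3, 0.8]
opening: 0.227
```

Emit:
arm_command(
  motion="0 -0.013 -0.005 0 0 0 0.23; 0 0 0 0 0 0 0.23",
)

```text
time_s: 12.58
eef_pos: [0.4602, -0.1942, 0.1268]
eef_rot: [0.008, 1.0, 0.024, 0.006]
wrist_force: [-0.7, -2.0, -0.6]
opening: 0.229
```

Emit:
arm_command(
  motion="0 -0.013 -0.005 0 0 0 0.23; 0 0 0 0 0 0 0.23",
)

```text
time_s: 12.75
eef_pos: [0.46, -0.1909, 0.1277]
eef_rot: [0.008, 1.0, 0.025, 0.006]
wrist_force: [-1.7, -2.6, 0.5]
opening: 0.23
```

Emit:
arm_command(
  motion="0 -0.013 -0.005 0 0 0 0.23; 0 0 0 0 0 0 0.23",
)

```text
time_s: 12.92
eef_pos: [0.4598, -0.1878, 0.1287]
eef_rot: [0.008, 1.0, 0.025, 0.006]
wrist_force: [0.2, -2.7, -0.1]
opening: 0.232
```

Emit:
arm_command(
  motion="0 -0.015 0 0 0 0 0.23; 0 -0.015 0 0 0 0 0.23; 0 0 0 0 0 0 0.23",
)

```text
time_s: 13.17
eef_pos: [0.4597, -0.1828, 0.1296]
eef_rot: [0.009, 1.0, 0.025, 0.006]
wrist_force: [0.4, -3.9, -2.6]
opening: 0.225
```

Emit:
arm_command(
  motion="0 -0.013 0 0 0 0 0.23; 0 0 0 0 0 0 0.23",
)

```text
time_s: 13.33
eef_pos: [0.4596, -0.1809, 0.1298]
eef_rot: [0.01, 1.0, 0.025, 0.006]
wrist_force: [-0.5, -3.6, -1.3]
opening: 0.231
```

Emit:
arm_command(
  motion="0 -0.013 0 0 0 0 0.23; 0 0 0 0 0 0 0.23",
)

```text
time_s: 13.5
eef_pos: [0.4595, -0.1794, 0.1301]
eef_rot: [0.011, 1.0, 0.025, 0.006]
wrist_force: [0.1, -5.1, -3.3]
opening: 0.228
```

Emit:
arm_command(
  motion="0 -0.013 0 0 0 0 0.23; 0 0 0 0 0 0 0.23",
)

```text
time_s: 13.67
eef_pos: [0.4595, -0.1781, 0.1302]
eef_rot: [0.013, 1.0, 0.025, 0.006]
wrist_force: [-0.9, -5.7, -2.4]
opening: 0.231
```

Emit:
arm_command(
  motion="0 -0.013 0 0 0 0 0.23; 0 0 0 0 0 0 0.23",
)

```text
time_s: 13.83
eef_pos: [0.4594, -0.1769, 0.1303]
eef_rot: [0.014, 1.0, 0.024, 0.006]
wrist_force: [0.5, -6.4, -2.0]
opening: 0.225
```

Emit:
arm_command(
  motion="0 -0.018 0.002 0 0 0 0.23; 0 0 0 0 0 0 0.23",
)

```text
time_s: 14.0
eef_pos: [0.4593, -0.1753, 0.1304]
eef_rot: [0.016, 1.0, 0.024, 0.006]
wrist_force: [0.3, -5.6, -2.9]
opening: 0.23
```

Emit:
arm_command(
  motion="0 -0.018 0.002 0 0 0 0.23; 0 0 0 0 0 0 0.23",
)

```text
time_s: 14.17
eef_pos: [0.4593, -0.1737, 0.1305]
eef_rot: [0.018, 1.0, 0.024, 0.007]
wrist_force: [-0.6, -5.5, -2.9]
opening: 0.231
```

Emit:
arm_command(
  motion="0 -0.018 0.002 0 0 0 0.23; 0 0 0 0 0 0 0.23",
)

```text
time_s: 14.33
eef_pos: [0.4592, -0.1715, 0.1305]
eef_rot: [0.02, 0.999, 0.024, 0.007]
wrist_force: [-1.3, -3.0, -2.8]
opening: 0.228
```

Emit:
arm_command(
  motion="0 -0.015 0.002 0 0 0 0.23; 0 0 0 0 0 0 0.23",
)

```text
time_s: 14.5
eef_pos: [0.4592, -0.169, 0.1304]
eef_rot: [0.02, 0.999, 0.024, 0.007]
wrist_force: [-1.3, -2.7, -1.3]
opening: 0.231
```

```bash
python3 s.py; python3 - <<'E'
from plan import *
plan([.459,-.157,.128],0.03-np.pi/2,4,0.23)
E
```

```text
t 14.5 p [ 0.4592 -0.169   0.1304] along 59.1 F [-1.3047 -2.7346 -1.2989] T [-0.2937  0.035   0.013 ] open 0.231 R [3.1006 0.0742 0.0216] q6 [-0.5789  0.0911  1.9297 -0.0283  1.0868  0.9568]
t 14.5 p [ 0.4592 -0.169   0.1304] q [-0.5789  0.0911  1.9297 -0.0283  1.0868  0.9568] F [-1.3047 -2.7346 -1.2989] open 0.23066569119655497
0.000 -0.015 0.002 0.010 -0.003 0.004 0.23; 0.000 -0.015 0.003 0.010 -0.003 0.004 0.23; 0.000 -0.015 0.003 0.010 -0.003 0.004 0.23; 0.000 -0.015 0.003 0.010 -0.003 0.004 0.23
```

Emit:
arm_command(
  motion="0 -0.013 0.002 0.01 -0.003 0 0.23; 0 -0.013 0.002 0.01 -0.003 0 0.23; 0 0 0 0 0 0 0.23",
)

```text
time_s: 14.75
eef_pos: [0.4592, -0.1629, 0.1295]
eef_rot: [0.008, 1.0, 0.024, 0.004]
wrist_force: [0.1, -2.4, 1.7]
opening: 0.227
```

Emit:
arm_command(
  motion="0 -0.013 0.003 0.01 -0.003 0 0.23; 0 -0.013 0.003 0.01 0 0 0.23; 0 0 0 0 0 0 0.23",
)

```text
time_s: 15.0
eef_pos: [0.4593, -0.1571, 0.1282]
eef_rot: [-0.004, 1.0, 0.024, 0.002]
wrist_force: [-0.9, -3.0, 1.0]
opening: 0.235
```

Emit:
arm_command(
  motion="0 -0.013 0.004 0.005 0 0 0.23; 0 -0.013 0.004 0.005 0 0 0.23; 0 0 0 0 0 0 0.23",
)

```text
time_s: 15.25
eef_pos: [0.4595, -0.1522, 0.1269]
eef_rot: [-0.009, 1.0, 0.024, 0.002]
wrist_force: [-1.0, -3.4, 0.7]
opening: 0.232
```

Emit:
arm_command(
  motion="0 -0.015 0.004 0.005 0 0 0.23; 0 0 0 0 0 0 0.23",
)

```text
time_s: 15.42
eef_pos: [0.4594, -0.1498, 0.1264]
eef_rot: [-0.011, 1.0, 0.024, 0.002]
wrist_force: [0.5, -4.0, 1.0]
opening: 0.233
```

Emit:
arm_command(
  motion="0 -0.015 0.004 0.005 0 0 0.23; 0 0 0 0 0 0 0.23",
)

```text
time_s: 15.58
eef_pos: [0.4594, -0.1478, 0.126]
eef_rot: [-0.012, 1.0, 0.024, 0.002]
wrist_force: [-0.6, -5.3, 0.1]
opening: 0.231
```

Climbing towards the third tooth, so I'll use single small steps.

Emit:
arm_command(
  motion="0 -0.015 0.004 0 0 0 0.23; 0 0 0 0 0 0 0.23",
)

```text
time_s: 15.75
eef_pos: [0.4594, -0.1463, 0.1257]
eef_rot: [-0.011, 1.0, 0.024, 0.002]
wrist_force: [-1.0, -5.9, 0.1]
opening: 0.226
```

Emit:
arm_command(
  motion="0 -0.015 0.004 0 0 0 0.23; 0 0 0 0 0 0 0.23",
)

```text
time_s: 15.92
eef_pos: [0.4593, -0.145, 0.1254]
eef_rot: [-0.009, 1.0, 0.024, 0.002]
wrist_force: [-1.4, -6.4, 0.8]
opening: 0.23
```

Emit:
arm_command(
  motion="0 -0.015 0.004 0 0 0 0.23; 0 0 0 0 0 0 0.23",
)

```text
time_s: 16.08
eef_pos: [0.4592, -0.144, 0.1251]
eef_rot: [-0.007, 1.0, 0.024, 0.003]
wrist_force: [-0.4, -6.7, 0.7]
opening: 0.233
```

Emit:
arm_command(
  motion="0 -0.015 0.004 0 0 0 0.23; 0 0 0 0 0 0 0.23",
)

```text
time_s: 16.25
eef_pos: [0.4592, -0.1431, 0.1248]
eef_rot: [-0.005, 1.0, 0.024, 0.003]
wrist_force: [-2.0, -6.4, 1.5]
opening: 0.233
```

Emit:
arm_command(
  motion="0 -0.018 0.004 0 0 0 0.23; 0 0 0 0 0 0 0.23",
)

```text
time_s: 16.42
eef_pos: [0.459, -0.1414, 0.1243]
eef_rot: [-0.003, 1.0, 0.024, 0.003]
wrist_force: [-0.8, -6.4, 2.5]
opening: 0.23
```

Emit:
arm_command(
  motion="0 -0.016 0.004 0 0 0 0.23; 0 0 0 0 0 0 0.23",
)

```text
time_s: 16.58
eef_pos: [0.459, -0.1399, 0.1238]
eef_rot: [-0.001, 1.0, 0.024, 0.003]
wrist_force: [-0.8, -4.4, 1.3]
opening: 0.234
```

Force is falling; one more small step to check it drops to the spring level.

Emit:
arm_command(
  motion="0 -0.013 0.004 0 0 0 0.23; 0 0 0 0 0 0 0.23",
)

```text
time_s: 16.75
eef_pos: [0.4588, -0.1379, 0.1232]
eef_rot: [-0.001, 1.0, 0.024, 0.003]
wrist_force: [0.3, -1.2, 0.9]
opening: 0.23
```

Emit:
arm_command(
  motion="0 -0.013 0.004 0 0 0 0.23; 0 0 0 0 0 0 0.23",
)

```text
time_s: 16.92
eef_pos: [0.4586, -0.1347, 0.1222]
eef_rot: [-0.001, 1.0, 0.024, 0.003]
wrist_force: [-0.1, -1.8, 1.5]
opening: 0.231
```

Emit:
arm_command(
  motion="0 -0.013 0.005 0 0 0 0.23; 0 0 0 0 0 0 0.23; 0 0 0 0 0 0 0.23",
)

```text
time_s: 17.17
eef_pos: [0.4584, -0.1313, 0.1209]
eef_rot: [-0.001, 1.0, 0.024, 0.003]
wrist_force: [0.2, -2.8, 1.6]
opening: 0.234
```

Emit:
arm_command(
  motion="0 0 0 0 0 0 0.21; 0 0 0 0 0 0 0.19; 0 0 0 0 0 0 0.17; 0 0 0 0 0 0 0.15; 0 0 0 0 0 0 0.12; 0 0 0 0 0 0 0.1; 0 0 0 0 0 0 0.1",
)

```text
time_s: 17.75
eef_pos: [0.4583, -0.1314, 0.1203]
eef_rot: [-0.001, 1.0, 0.024, 0.003]
wrist_force: [0.5, -3.5, -1.0]
opening: 0.14
```

```bash
python3 s.py; python3 - <<'E'
from plan import *
for n in ("side","top"):
    c=camera(n)["img"][:,:,::-1]; cv2.imwrite(f"pics/{n}7.png",cv2.resize(c[100:280,250:430],None,fx=3.3,fy=3.3))
    for t in ("dish","lever_grip","jar","meter","screwdriver"): print(n,t,[(d["box"],d["conf"]) for d in search_frame(n,t)])
print(at("top",((0),(0)),0) is None)
E
```

```text
t 17.75 p [ 0.4583 -0.1314  0.1203] along 96.7 F [ 0.4679 -3.5451 -1.0466] T [-0.528  -0.1353  0.0931] open 0.14 R [-3.1378 -0.0752 -0.0088] q6 [-0.5325  0.0947  1.949   0.0061  1.0947  0.9876]
side dish [([254.9, 266.4, 275.3, 287.8], 0.76), ([300.8, 200.9, 314.7, 215.1], 0.58)]
side lever_grip [([335.5, 151.9, 354.4, 158.9], 0.4)]
side jar [([280.2, 176.5, 292.4, 194.2], 0.57)]
side meter [([256.8, 208.5, 329.0, 253.6], 0.94)]
side screwdriver []
top dish [([299.6, 204.0, 324.4, 223.1], 0.8), ([194.6, 218.2, 213.6, 236.3], 0.59)]
top lever_grip []
top jar []
top meter [([253.3, 187.1, 288.7, 254.7], 0.69)]
top screwdriver [([373.4, 244.0, 404.3, 253.0], 0.56)]
False
```

View pics/side7.png

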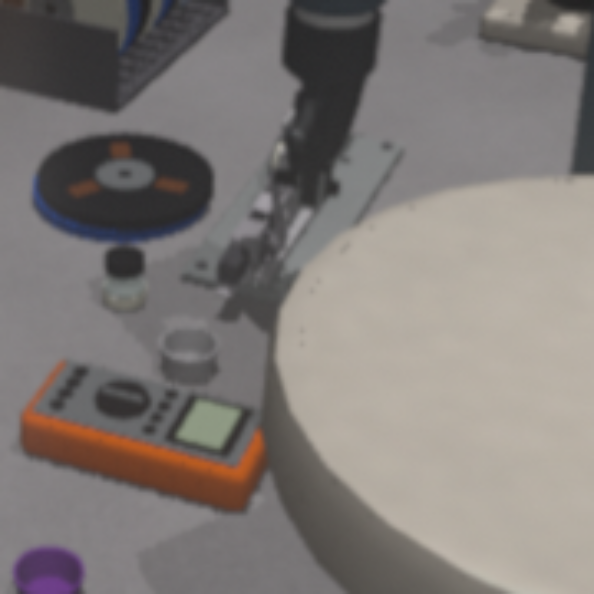

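View pics/top7.png

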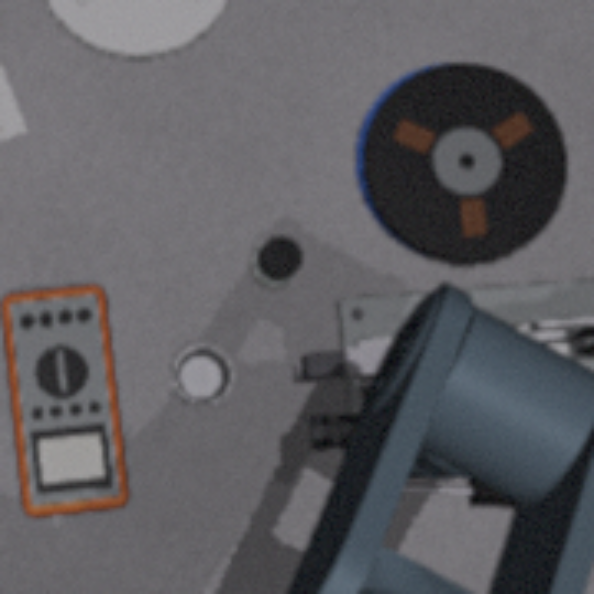

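Emit:
arm_command(
  motion="0 0 0 0 0 0 0.1; 0 0 0 0 0 0 0.1; 0 0 0 0 0 0 0.1; 0 0 0 0 0 0 0.1; 0 0 0 0 0 0 0.1; 0 0 0 0 0 0 0.1",
)

```text
time_s: 18.85
eef_pos: [0.4583, -0.1314, 0.1203]
eef_rot: [-0.001, 1.0, 0.024, 0.003]
wrist_force: [0.3, -3.4, -0.7]
opening: 0.137
```

```bash
python3 - <<'E'
from plan import *
c=camera("top")["img"]; b=(301.5,312.9)
# dish centre in crop (202,376)/3.3 + offset
P=at("top",(250+202/3.3,100+376/3.3),.026); print("dish",P)
u=np.array([-.0496,.9988]); v=np.array([-u[1],u[0]]); d=P[:2]-[.5168,-.09]; print("nose frame",d@u,d@v)
# meter frame: axis along near edge
m0=np.array([.4956,.1043]); ey=np.array([.5849-.4006,.1533-.1397]); ey/=np.linalg.norm(ey); n=np.array([-ey[1],ey[0]]); print("meter x",(P[:2]-m0)@n)
E
python3 s.py
```

```text
dish [ 0.5131 -0.0123  0.026 ]
nose frame 0.07774998221610498 -0.00015049859303322213
meter x -0.1176117927781119
t 18.9 p [ 0.4583 -0.1314  0.1203] along 96.7 F [ 0.5519 -4.1663 -1.0838] T [-0.4818 -0.0759  0.1244] open 0.141 R [-3.1378 -0.0751 -0.0087] q6 [-0.5325  0.0947  1.949   0.0061  1.0947  0.9876]
```

All margins are good and the hold is steady, so I'm handing in.

```bash
python3 -c "
from bench import *
print(hand_in()); print(get_obs()['wrist_force'],get_obs()['opening'],get_obs()['eef_pos'])"
```

```text
the job is handed in; nothing more can be done
None
the job is handed in; nothing more can be done
```

The grey metal dish now stands between the nose and the multimeter. The lever has been pushed through three clicks and the gripper is still holding the grip there. I handed the job in at about 19 s; no verdict is reported.

**Dish:** The last top picture puts it 78 mm in front of the nose and less than 1 mm off the tape's middle line. It is about 73 mm clear of the meter's near edge, measured from the dish's middle, and it looked upright in both views.

**Clicks:** I felt three rises and falls in the push, each within a few millimetres of where it was expected. They came with the tool at y = -0.202, -0.172 and -0.139 m.

**Hold:** I went about 8 mm past the third click, then closed the fingers on the bar. By my estimate the lever is near 1.03 rad, with the fourth click about 15 mm further on. The force stayed steady at 3.5–4 N.

**Checks that disagreed or were missing:**
- The grip's position measured in two views was about 5 mm behind the one worked out from the base plate. The click positions agreed with the measured one.
- The closed gripper reads about 12 mm on the 14 mm bar. The reading held steady over 0.5 s of waiting.
- I could not see the index wheel, so the count rests on feel and position only.
- The jar, meter, reel stack and screwdriver showed no visible movement in the last pictures; I did not re-check the tweezers and loupe at the end.

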